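# Find the brass valve body by weight

### The arm

A 6-joint arm with a two-finger parallel gripper is mounted at the origin on the work surface. World frame = base frame: x ahead of the robot, y to its left, z up, the work surface at z = 0. Lengths are in mm, angles in rad, forces in N, time in s.
With the tool pointing down it reaches from about 275 to 750 mm from the base axis. Payload 10.2 kg.
Tool frame: the origin (TCP) lies midway between the tips of the shut fingers; the grasp point (between the pads) lies 19 mm behind it (ctrl.tcp_to_grasp is the z of the grasp point in the tool frame, in mm); z points along the fingers, y is the direction in which the jaws open and shut (so a half turn about z gives the same grasp; the last joint's range is limited). The gripper opens to 85 mm and grips with 20 to 120 N. Pads are 22 mm wide; open, the fingers measure 114 mm over their backs; the gripper's body (76 mm by 85 mm) begins 54 mm behind the grasp point. The pads swing forward as they close: fully open they stand 13 mm farther back than shut.
Start: joints at [1.085, 0.313, 1.498, -0, 1.331, -0.223], TCP at [136.4, 506.977, 231.294] pointing down, gripper open.
Joint ranges: [-2.94, 2.94], [-0.97, 2.17], [0.19, 2.56], [-1.23, 4.37], [0.02, 3.11], [-2.88, 2.88]. Speed limits (rad/s): [2.39, 2.39, 3.01, 3.14, 3.14, 3.14].

### API

Orientations are given as a unit quaternion [w, x, y, z].
In Python, from rig import sensors, capture, order, ctrl gives the robot as it stands. The module is installed in compiled form; this text tells all that it offers.
- The arm moves only by the tool play_rows, never from a script. Its argument "deltas" is a list of rows, each a list of 7 numbers: the shift along the world's x, y, z in units of 40 mm (1.0 is 40 mm), then the turn, a rotation vector about the world's x, y, z in units of 6 degrees (1.0 is 6 degrees), then the opening, from -1 (shut) to 1 (fully open). A call has 1 to 8 rows; each row shifts and turns the commanded pose from where the row before left it; what a row does not reach is not made up. A row lasts 1/12 s, in which the tool goes at most 41.7 mm and 7.16 degrees, less where a joint would pass 70% of its speed; a pose out of reach is approached as far as the arm can. A call is refused whole if a number of a shift passes 1 or a number of a turn 1, either way. A call with a gripper value outside its range is refused whole. The fingers move at their own pace and stop on an object; "squeeze" is the grip in N (left out, the last holds). Time passes only in rows, so rows that do not move let the fingers close. It gives the time, the measured TCP pose, the force and the opening at its end, in the units of the state.
- sensors.sense(): the state, without advancing time (a new reading comes with each control period).
- capture(name): name is "side" or "top" or "wrist"; returns a dict with "pixels" (420x560x3 uint8, red, green, blue), "z_map" (420x560 float32, mm along the optical axis (not along the pixel's ray), 0 where there is no reading), "fx", "fy", "cx", "cy" (pixels), "eye" and "rotation" of the camera in the world; the wrist camera has in their place "tool_from_camera" (4x4, takes a point from camera to tool coordinates, whose origin is the TCP and whose axes are the flange's). Camera axes: x right, y down, z forward; pixel columns grow to the right and rows downward; lengths in mm; the calibration is good to about 2 mm. A picture is of the moment at which its call begins: read the wrist's pose just before it.
- order.finish_job(): hands the job in, once; it reports no verdict.
The state is a dict: "time_s": time; "joints": joint angles; "dq": joint speeds; "tau": joint torques, N m; "eef_pos": TCP position; "ee_rot": TCP orientation; "force": force on the tool from outside, world axes, zero at the start; "wrist_torque": the same for the moment, N m; "grip_width": opening from 0.0 (shut) to 1.0 (fully open).
Only numpy, scipy, OpenCV 4.12 (cv2) and the standard library are available. Lean on these libraries where they do the work, as an engineer would, in place of code of your own. Each camera call takes 0.05 s, during which the arm holds its last target. There are 200 camera calls.

### The job

One of the three identical closed green cases holds a heavy brass valve body; the other two hold only light plastic blanks. Heft every case in turn, lifting it a few centimetres off the bench, first the one farthest from the blue tray, then the middle one, then the one nearest the tray, and set each back upright where it stood; then open only the heavy one, lay its lid knob up on the bench, lift the valve body out and leave it in the blue tray. Leave the light cases closed, and do not disturb the amber jar or the wrench.

Things in the scene. Friction and masses are not known exactly. Their poses are not given: they have to be found in the camera images.
- case_a_center (a point): Centre (23 mm above the underside) of the left one of three identical closed green plastic cases in a row: open-topped box 110 mm long (its x axis, roughly away from the robot), 56 mm wide (y), 46 mm high, walls and floor 4 mm, loose white lid on top (knob top 67 mm above the bench). Case with lid: about 0.2 kg empty. It can be lifted, lid on, from above by its long sides (56 mm across).
- case_b_center (a point): Centre of the middle case, like case_a. In the middle of each case (within 4 mm), between two 6 mm high cross ribs, stands one upright part: foot disc 40 mm diameter, 8 mm high, then a round body 29 mm diameter up to 42 mm above the bench; grip it by the body, fingers closing along the case's length.
- case_c_center (a point): Centre of the right case, like case_a. In one case, a different one each time, the part is a brass valve body of about 0.27 kg; in the other two it is a hollow white plastic blank of the same shape, about 0.02 kg.
- lid_a_grip (a point): Centre of the black knob on the lid of case_a: 40 mm long (x), 16 mm wide (y), 16 mm high (point at mid-height). The white lid plate, 108 x 54 x 5 mm, lies loosely on the rim with two 3 mm lips below; it lifts straight off, weighs 45 g. This point is 59 mm above the bench when closed, 16 mm when the lid lies knob up on the bench.
- lid_b_grip (a point): Centre of the black knob on the lid of case_b; like that of case_a.
- lid_c_grip (a point): Centre of the black knob on the lid of case_c; like that of case_a.
- tray: Blue open tray with a grey lining, fixed on the bench to the left of the cases, 160 (x) by 130 (y) mm, 22 mm high, walls 4 mm, inner floor 4 mm above the bench; origin at the centre of its underside.
- bench_free (a point): A point on the grey bench top (height 0; unmarked) to the right of the cases as the robot sees it, in the middle of a clear patch of bench big enough for a lid.
- bottle_center (a point): Centre of an amber glass jar with a white cap, 48 mm diameter, 85 mm high, standing beyond the cases: a bystander.
- wrench_grip (a point): Handle of a small steel wrench, 150 mm long, lying beyond the cases: a bystander.
Things that resemble listed ones, but are neither listed nor needed, are in the scene too. Leave any pink or turquoise look-alike of the part that bears lid_c_grip alone.

How it is judged:
By the outcome, as a careful person would: the job done as asked, in the order asked, and still so for the second after the job is handed in, with the robot touching nothing.
It also fails if it takes over 72 s, if anything falls off the work surface, if the arm or the gripper's body presses on something with over 40 N, if the wrist force passes 120 N, or if a joint passes its speed limit or range.

## Working session

There is one attempt and no reset: what is moved stays moved. The work goes in short steps, Python scripts to look and compute and a tool call to move; the robot and the scene stay as the last step left them, time stands still between calls to the robot, and variables do not carry over. Pictures are saved under pics/ and viewed, about 8 in all and at most 12, crops included, and the job is handed in when it is done.

Besides the shell and the picture viewer there is one more tool, called as name(argument=value, ...) on one line, values as JSON. play_rows: Moves the arm, as the interface text tells. Its arguments: {"type":"object","properties":{"deltas":{"type":"array","items":{"type":"array","items":{"type":"number"}}},"squeeze":{"type":"number"}},"required":["deltas"]}

```bash
mkdir -p pics
cat > h.py <<'E'
import numpy as np, cv2
from rig import sensors, capture, order, ctrl
def snap(n,f=None):
    c=capture(n)
    if f: cv2.imwrite('pics/'+f,c['pixels'][:,:,::-1])
    return c
def cloud(c):
    z=c['z_map'];v,u=np.indices(z.shape)
    P=np.stack([(u-c['cx'])/c['fx']*z,(v-c['cy'])/c['fy']*z,z],-1)
    W=P@np.array(c['rotation']).T+np.array(c['eye']);W[z==0]=np.nan
    return W
E
python3 - <<'E'
from h import *
s=sensors.sense();print({k:np.round(v,3) for k,v in s.items()},ctrl.tcp_to_grasp)
c=snap('top','top.png');np.savez('top.npz',**c)
print(c['eye'],c['rotation'],c['fx'])
d=snap('side','side.png');np.savez('side.npz',**d);print(d['eye'])
E
```

```text
{'time_s': np.float64(0.0), 'joints': array([ 1.085,  0.313,  1.498,  0.   ,  1.331, -0.223]), 'dq': array([-0.001, -0.002,  0.   ,  0.001,  0.   ,  0.001]), 'tau': array([ 1.0000e-03, -4.1226e+01, -2.5975e+01, -0.0000e+00,  4.0000e-03,
       -0.0000e+00]), 'eef_pos': array([136.258, 506.736, 230.732]), 'ee_rot': array([-0.   ,  0.131,  0.991, -0.001]), 'force': array([-0.138, -0.769, -0.722]), 'wrist_torque': array([ 0.028, -0.012,  0.046]), 'grip_width': np.float64(1.004)} -18.700000000000003
[ 443.29169945   50.00637286 1118.51498003] [-0.03956912  0.71419764 -0.69548736  0.06821543] 463.1311106235598
[ 119.23848411 -803.58416421  906.48235893]
```

View pics/top.png

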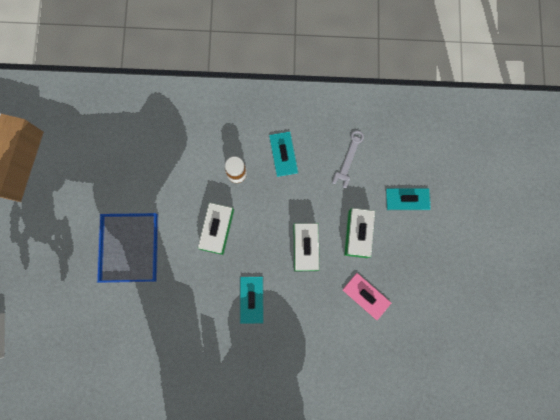

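View pics/side.png

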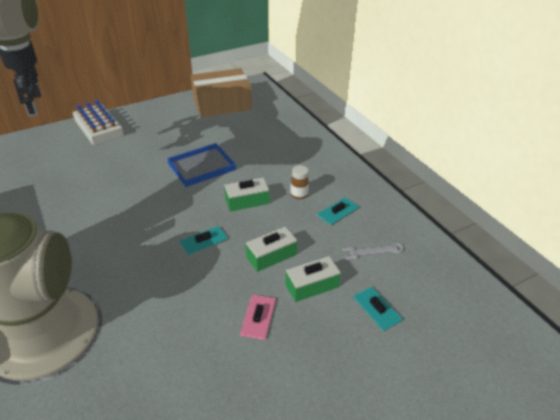

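```bash
cat >> h.py <<'E'
from scipy.spatial.transform import Rotation as R
def cloud(c):
    z=c['z_map'];v,u=np.indices(z.shape)
    P=np.stack([(u-c['cx'])/c['fx']*z,(v-c['cy'])/c['fy']*z,z],-1)
    q=np.asarray(c['rotation']); M=R.from_quat(np.r_[q[1:],q[0]]).as_matrix() if q.size==4 else q
    W=P@M.T+np.array(c['eye']);W[z==0]=np.nan
    return W
def rect(W,m):
    p=W[m];p=p[~np.isnan(p[:,0])];r=cv2.minAreaRect(p[:,:2].astype(np.float32))
    b=cv2.boxPoints(r);e=[b[1]-b[0],b[2]-b[1]];e=max(e,key=np.linalg.norm)
    a=np.degrees(np.arctan2(e[1],e[0]));a=(a+90)%180-90
    return np.round(r[0],1),np.round(r[1],1),round(float(a),1),round(float(np.median(p[:,2])),1)
E
python3 - <<'E'
from h import *
for n in('top','side'):
  c=dict(np.load(n+'.npz'));W=cloud(c);h=cv2.cvtColor(c['pixels'],cv2.COLOR_RGB2HSV)
  H,S,V=h[...,0],h[...,1],h[...,2];x,y,z=W[...,0],W[...,1],W[...,2]
  print(n,'bench z',np.nanmedian(z[200:300,200:400]))
  ok=(x>200)&(x<750)&(abs(y)<520)&(z<100)
  for nm,m in(('lid',(z>40)&(z<60)&(S<60)&(V>120)),('knob',(V<70)&(z>8)&(z<75)),('tray',(H>105)&(H<125)&(S>150)&(z>5)),('turq',(H>83)&(H<98)&(S>120)),('pink',(H>160)&(S>80)),('case all',(z>38)&(z<85)),('wrench?',(z>4)&(z<30))):
    k,l,st,ce=cv2.connectedComponentsWithStats((m&ok).astype(np.uint8))
    for i in range(1,k):
      if st[i,4]>40: print(nm,ce[i].round(),st[i,4],*rect(W,l==i),'med',np.round(np.nanmedian(W[l==i],0),1))
E
```

```text
top bench z 1.8369051774977834
lid [215. 228.] 962 [566.  176.6] [ 55.2 109.6] -10.9 51.5 med [563.6 175.2  51.5]
lid [361. 232.] 951 [ 565.3 -163.9] [ 56.8 109.6] -5.2 52.1 med [ 562.3 -162.2   52.1]
lid [307. 247.] 1010 [528.  -37.1] [109.7  55.9] 1.4 51.7 med [525.6 -36.   51.7]
knob [409. 198.] 113 [ 653.9 -286.7] [15.7 37.6] -88.5 25.1 med [ 653.8 -285.4   25.1]
knob [214. 226.] 105 [565.7 176.5] [14.6 37.7] -10.9 67.7 med [565.2 176.5  67.7]
knob [362. 231.] 110 [ 565.1 -162.4] [13.4 38.4] -5.2 67.7 med [ 565.  -161.2   67.7]
knob [307. 246.] 97 [527.2 -34.7] [36.7 11.9] 0.8 68.0 med [527.3 -35.3  68. ]
knob [367. 296.] 100 [ 416.9 -183.5] [36.9 14.4] 51.4 25.0 med [ 417.2 -182.1   25. ]
knob [251. 300.] 117 [401.9  88.7] [36.8 14.1] 2.1 24.3 med [401.9  88.7  24.3]
tray [125. 245.] 615 [517.6 382. ] [158.3 131.8] 2.9 20.9 med [524.6 399.5  20.9]
turq [285. 166.] 367 [729.9  16.3] [49.9 52.5] -78.7 9.2 med [727.1  17.2   9.2]
turq [407. 199.] 846 [ 656.3 -287.4] [ 56.1 107. ] -88.5 9.3 med [ 653.  -285.3    9.3]
turq [251. 300.] 965 [402.7  89.7] [104.6  52.6] 1.8 8.8 med [402.
[... 2966 characters left out ...]
? [247. 203.] 330 [544.1 163.8] [ 58.6 125.8] -41.0 16.8 med [551.5 153.6  16.8]
wrench? [330. 214.] 302 [724.9  20. ] [62.7 58.7] 14.0 10.0 med [726.8  17.4  10. ]
wrench? [203. 240.] 716 [401.3  95.2] [116.2  72.6] 3.2 9.8 med [394.8  84.5   9.8]
wrench? [270. 259.] 390 [518.  -46.5] [ 74.5 130.3] -25.1 16.7 med [506.2 -60.6  16.7]
wrench? [357. 252.] 243 [ 715.4 -122.8] [44.8 77.6] -12.7 8.6 med [ 707.4 -129.9    8.6]
wrench? [311. 290.] 408 [ 548.7 -182.3] [ 50.8 121.9] -30.4 16.4 med [ 543.3 -187.1   16.4]
wrench? [377. 308.] 1039 [ 653.  -283.4] [ 63.4 114. ] -85.9 10.2 med [ 645.9 -292.5   10.2]
wrench? [257. 317.] 1080 [ 411.2 -178.5] [115.3  63.2] 48.5 9.8 med [ 408.2 -189.2    9.8]
```

I see three white-lidded green cases in the top view: A at (215,228), B at (306,246) and C at (360,232). The look-alikes are turquoise lids at (284,153), (408,198) and (252,299), and a pink lid at (367,296). The tray is at (128,248), the jar at (236,168) and the wrench at (348,160). The farthest case from the tray is C, so I'll move above it and check in a close crop.

play_rows(deltas=[[0.44, -0.7, -0.03, 0, 0, 0.07, 1], [0.44, -0.7, -0.03, 0, 0, 0.07, 1], [0.44, -0.7, -0.03, 0, 0, 0.07, 1], [0.44, -0.7, -0.03, 0, 0, 0.07, 1], [0.44, -0.7, -0.03, 0, 0, 0.07, 1], [0.44, -0.7, -0.03, 0, 0, 0.07, 1], [0.44, -0.7, -0.03, 0, 0, 0.07, 1], [0.44, -0.7, -0.03, 0, 0, 0.07, 1]], squeeze=40)

```text
time_s: 0.77
eef_pos: [277.5, 281.5, 221.5]
ee_rot: [-0.0, 0.102, 0.995, -0.0]
force: [0.6, 0.1, -0.2]
grip_width: 0.999
```

play_rows(deltas=[[0.44, -0.7, -0.03, 0, 0, 0.07, 1], [0.44, -0.7, -0.03, 0, 0, 0.07, 1], [0.44, -0.7, -0.03, 0, 0, 0.07, 1], [0.44, -0.7, -0.03, 0, 0, 0.07, 1], [0.44, -0.7, -0.03, 0, 0, 0.07, 1], [0.44, -0.7, -0.03, 0, 0, 0.07, 1], [0.44, -0.7, -0.03, 0, 0, 0.07, 1], [0.44, -0.7, -0.03, 0, 0, 0.07, 1]])

```text
time_s: 1.43
eef_pos: [418.5, 57.4, 211.9]
ee_rot: [-0.0, 0.073, 0.997, 0.0]
force: [-0.2, 1.0, 1.0]
grip_width: 0.997
```

play_rows(deltas=[[0.44, -0.7, -0.03, 0, 0, 0.07, 1], [0.44, -0.7, -0.03, 0, 0, 0.07, 1], [0.44, -0.7, -0.03, 0, 0, 0.07, 1], [0.44, -0.7, -0.03, 0, 0, 0.07, 1], [0.44, -0.7, -0.03, 0, 0, 0.07, 1], [0.44, -0.7, -0.03, 0, 0, 0.07, 1], [0.44, -0.7, -0.03, 0, 0, 0.07, 1], [0.44, -0.7, -0.03, 0, 0, 0.07, 1]])

```text
time_s: 2.1
eef_pos: [559.3, -166.5, 202.0]
ee_rot: [-0.0, 0.043, 0.999, 0.0]
force: [-0.1, 0.9, 0.2]
grip_width: 0.998
```

```bash
cat >> h.py <<'E'
def state():
    s=sensors.sense();q=np.asarray(s['ee_rot']);M=R.from_quat(np.r_[q[1:],q[0]]).as_matrix()
    yaw=np.degrees(np.arctan2(M[1,1],M[0,1]))-90
    return s,M,(yaw+90)%180-90
def look(f=None):
    s,M,yaw=state();c=snap('wrist',f);T=np.array(c['tool_from_camera'])
    c['rotation']=M@T[:3,:3];c['eye']=M@T[:3,3]+np.array(s['eef_pos'])
    print('t',s['time_s'],'tcp',np.round(s['eef_pos'],1),'yaw',round(yaw,1),'tilt',np.round(M[:,2],3))
    return c
def cases(f=None):
    c=look(f);W=cloud(c);h=cv2.cvtColor(c['pixels'],cv2.COLOR_RGB2HSV);z=W[...,2]
    for nm,m in(('top',(z>42)&(z<85)),('lid',(z>42)&(z<60)&(h[...,1]<60)&(h[...,2]>110)),('knob',(h[...,2]<75)&(z>58)&(z<75)),('lowknob',(h[...,2]<75)&(z>14)&(z<30))):
        k,l,st,ce=cv2.connectedComponentsWithStats(m.astype(np.uint8))
        for i in range(1,k):
            if st[i,4]>300: print(nm,ce[i].round(),st[i,4],*rect(W,l==i))
    return c,W
E
python3 -c "
from h import *
cases('w1.png')"
```

```text
t 2.1 tcp [ 559.3 -166.5  202. ] yaw -5.0 tilt [-0.001  0.    -1.   ]
top [437. 136.] 9336 [526.2 -34.4] [109.9  56.4] 2.0 52.2
top [290. 192.] 7845 [ 563. -161.] [ 56.1 108.9] -5.2 52.0
lid [436. 135.] 7856 [526.1 -34.1] [109.7  56.2] 2.2 52.0
lid [290. 192.] 6745 [ 563.1 -161.1] [ 56.1 108.9] -5.2 51.9
knob [443. 143.] 923 [527.  -36.5] [38.6 12. ] 1.3 67.7
knob [289. 201.] 719 [ 563.1 -162.7] [12.5 39.4] -4.5 67.9
lowknob [247.  21.] 768 [ 417.  -183.8] [39.4 11.4] 50.4 24.7
```

View pics/w1.png

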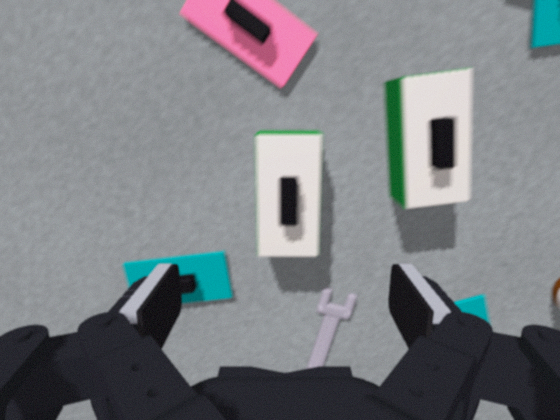

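The crop shows white-lidded green case C at (290,192), with B at (437,136). The pink lid (250,25) and the turquoise ones are only loose lids. Next I'll descend on C.

play_rows(deltas=[[0.09, 0.12, -0.7, 0, 0, 0, 1], [0, 0, -0.8, 0, 0, 0, 1], [0, 0, -0.8, 0, 0, 0, 1], [0, 0, -0.8, 0, 0, 0, 1], [0, 0, -0.7, 0, 0, 0, 1], [0, 0, -0.6, 0, 0, 0, 1], [0, 0, -0.5, 0, 0, 0, 1], [0, 0, 0, 0, 0, 0, 1]])

```text
time_s: 2.82
eef_pos: [560.1, -159.1, 2.4]
ee_rot: [-0.003, 0.043, 0.999, 0.002]
force: [0.6, -0.4, -0.7]
grip_width: 0.998
```

play_rows(deltas=[[0, 0, 0, 0, 0, 0, -1], [0, 0, 0, 0, 0, 0, -1], [0, 0, 0, 0, 0, 0, -1], [0, 0, 0, 0, 0, 0, -1], [0, 0, 0, 0, 0, 0, -1], [0, 0, 0, 0, 0, 0, -1], [0, 0, 0, 0, 0, 0, -1], [0, 0, 0, 0, 0, 0, -1]])

```text
time_s: 3.48
eef_pos: [563.3, -160.8, 8.3]
ee_rot: [0.001, 0.043, 0.999, -0.001]
force: [-0.8, -1.0, 6.8]
grip_width: 0.65
```

play_rows(deltas=[[0, 0, 0.2, 0, 0, 0, -1], [0, 0, 0.2, 0, 0, 0, -1], [0, 0, 0.25, 0, 0, 0, -1], [0, 0, 0.25, 0, 0, 0, -1], [0, 0, 0.1, 0, 0, 0, -1], [0, 0, 0, 0, 0, 0, -1], [0, 0, 0, 0, 0, 0, -1], [0, 0, 0, 0, 0, 0, -1]])

```text
time_s: 4.15
eef_pos: [562.1, -160.0, 46.0]
ee_rot: [-0.0, 0.043, 0.999, 0.0]
force: [0.5, -0.5, -5.1]
grip_width: 0.655
```

```bash
cat >> h.py <<'E'
def heft():
    s,M,y=state();print('t',s['time_s'],'F',np.round(s['force'],2),'T',np.round(s['wrist_torque'],2),'tcp',np.round(s['eef_pos'],1),'w',s['grip_width'],'tau',np.round(s['tau'],2))
E
python3 -c "
from h import *
heft(); snap('side','s1.png'); heft()"
```

```text
t 4.15 F [ 0.51 -0.46 -5.05] T [-0.03  0.03  0.02] tcp [ 562.1 -160.    46. ] w 0.6545987772418643 tau [ 2.000e-02 -5.431e+01 -2.313e+01  0.000e+00 -0.000e+00  0.000e+00]
t 4.2 F [-0.6   0.27 -4.79] T [-0.05  0.04  0.  ] tcp [ 562.1 -160.1   45.9] w 0.6501909540482528 tau [ 1.000e-02 -5.408e+01 -2.299e+01  0.000e+00  0.000e+00  0.000e+00]
```

play_rows(deltas=[[0, 0, 0, 0, 0, 0, -1]])

```text
time_s: 4.28
eef_pos: [562.1, -160.1, 46.0]
ee_rot: [-0.0, 0.043, 0.999, 0.0]
force: [-0.5, 0.4, -5.3]
grip_width: 0.651
```

play_rows(deltas=[[0, 0, 0, 0, 0, 0, -1]])

```text
time_s: 4.37
eef_pos: [562.2, -160.2, 46.1]
ee_rot: [-0.0, 0.043, 0.999, 0.0]
force: [-0.5, -0.7, -4.0]
grip_width: 0.648
```

View pics/s1.png

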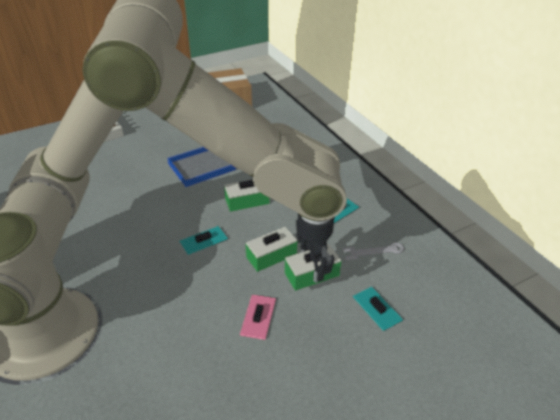

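The side view shows case C lifted level in the gripper near (313,270), lid on, reading about 4.8 N. I'll set it back.

play_rows(deltas=[[0, 0, -0.2, 0, 0, 0, -1], [0, 0, -0.25, 0, 0, 0, -1], [0, 0, -0.2, 0, 0, 0, -1], [0, 0, -0.15, 0, 0, 0, -1], [0, 0, -0.1, 0, 0, 0, -1], [0, 0, -0.06, 0, 0, 0, -1], [0, 0, -0.04, 0, 0, 0, -1], [0, 0, 0, 0, 0, 0, -1]])

```text
time_s: 5.03
eef_pos: [562.2, -160.1, 8.3]
ee_rot: [-0.0, 0.043, 0.999, -0.0]
force: [-10.2, 3.1, 15.8]
grip_width: 0.646
```

play_rows(deltas=[[0, 0, 0, 0, 0, 0, -1], [0, 0, 0, 0, 0, 0, 0.6], [0, 0, 0, 0, 0, 0, 1], [0, 0, 0, 0, 0, 0, 1], [0, 0, 0, 0, 0, 0, 1], [0, 0, 0, 0, 0, 0, 1], [0, 0, 0.5, 0, 0, 0, 1], [0, 0, 0.7, 0, 0, 0, 1]])

```text
time_s: 5.7
eef_pos: [561.1, -159.6, 52.9]
ee_rot: [-0.002, 0.043, 0.999, 0.001]
force: [0.6, 0.5, 0.8]
grip_width: 0.998
```

play_rows(deltas=[[0, 0, 0.9, 0, 0, 0, 1], [0, 0, 0.9, 0, 0, 0, 1], [0, 0, 0.9, 0, 0, 0, 1], [-0.2, 0.6, 0.5, 0, 0, 0.2, 1], [-0.2, 0.6, 0.2, 0, 0, 0.3, 1], [-0.2, 0.6, 0, 0, 0, 0.3, 1], [-0.2, 0.6, 0, 0, 0, 0.3, 1], [-0.1, 0.6, 0, 0, 0, 0.1, 1]])

```text
time_s: 6.37
eef_pos: [525.7, -39.2, 190.7]
ee_rot: [0.0, -0.02, 1.0, -0.0]
force: [0.3, -0.5, 0.4]
grip_width: 1.0
```

play_rows(deltas=[[0, 0.1, 0, 0, 0, 0, 1], [0, 0, 0, 0, 0, 0, 1], [0, 0, 0, 0, 0, 0, 1]])

```text
time_s: 6.62
eef_pos: [526.7, -36.7, 190.5]
ee_rot: [0.0, -0.019, 1.0, -0.0]
force: [-0.0, -0.3, -0.0]
grip_width: 1.002
```

```bash
python3 -c "
from h import *
cases();heft()"
```

```text
t 6.6167 tcp [526.7 -36.7 190.5] yaw 2.2 tilt [ 0. -0. -1.]
top [287. 190.] 8568 [526.  -33.7] [109.6  56.1] 2.2 52.0
top [139. 220.] 7519 [ 561.9 -158.3] [ 56.  109.5] -4.6 51.9
top [523. 246.] 7387 [563.9 178.1] [ 56.5 110.5] -10.5 52.2
lid [287. 189.] 7478 [526.3 -33.7] [108.9  56.1] 2.2 51.9
lid [138. 219.] 5868 [ 562.4 -158.9] [ 54.7 108.4] -4.6 51.7
lid [522. 246.] 5239 [563.7 178.7] [ 55.9 108.5] -10.8 52.1
knob [288. 198.] 902 [525.7 -33.1] [39.4 14.2] 2.1 67.8
knob [134. 235.] 1043 [ 561.7 -158.2] [15.5 38.7] -6.0 67.5
knob [540. 252.] 1194 [563.3 178.2] [16.5 39.1] -12.0 67.5
lowknob [444.  43.] 1275 [400.9  90.3] [39.8 16.6] 2.8 24.8
lowknob [113.  48.] 1086 [ 415.1 -181.3] [39.3 15.3] 50.4 24.6
lowknob [ 33. 301.] 808 [ 653.  -284.5] [16.8 40.3] -88.5 24.0
t 6.6667 F [-0.28  0.63 -0.88] T [-0.06 -0.04 -0.02] tcp [526.7 -37.1 190.4] w 1.0013924342687734 tau [ 8.300e-01 -4.256e+01 -2.491e+01  2.000e-02  1.000e-02  1.000e-02]
```

play_rows(deltas=[[0, 0.08, -0.6, 0, 0, 0, 1], [0, 0, -0.8, 0, 0, 0, 1], [0, 0, -0.8, 0, 0, 0, 1], [0, 0, -0.8, 0, 0, 0, 1], [0, 0, -0.7, 0, 0, 0, 1], [0, 0, -0.5, 0, 0, 0, 1], [0, 0, -0.35, 0, 0, 0, 1], [0, 0, 0, 0, 0, 0, 1]])

```text
time_s: 7.33
eef_pos: [525.0, -33.7, 5.6]
ee_rot: [-0.002, -0.019, 1.0, 0.001]
force: [0.1, 0.8, -0.1]
grip_width: 1.003
```

play_rows(deltas=[[0, 0, 0, 0, 0, 0, -1], [0, 0, 0, 0, 0, 0, -1], [0, 0, 0, 0, 0, 0, -1], [0, 0, 0, 0, 0, 0, -1], [0, 0, 0, 0, 0, 0, -1], [0, 0, 0, 0, 0, 0, -1], [0, 0, 0, 0, 0, 0, -1], [0, 0, 0, 0, 0, 0, -1]])

```text
time_s: 8.0
eef_pos: [527.2, -33.6, 9.8]
ee_rot: [0.001, -0.019, 1.0, -0.001]
force: [0.1, -3.4, 6.0]
grip_width: 0.648
```

play_rows(deltas=[[0, 0, 0.2, 0, 0, 0, -1], [0, 0, 0.2, 0, 0, 0, -1], [0, 0, 0.25, 0, 0, 0, -1], [0, 0, 0.25, 0, 0, 0, -1], [0, 0, 0.1, 0, 0, 0, -1], [0, 0, 0, 0, 0, 0, -1], [0, 0, 0, 0, 0, 0, -1], [0, 0, 0, 0, 0, 0, -1]])

```text
time_s: 8.67
eef_pos: [526.1, -32.9, 48.2]
ee_rot: [-0.0, -0.019, 1.0, 0.0]
force: [-0.1, 1.1, -2.1]
grip_width: 0.648
```

play_rows(deltas=[[0, 0, 0, 0, 0, 0, -1]])

```text
time_s: 8.75
eef_pos: [526.1, -33.0, 48.0]
ee_rot: [-0.0, -0.019, 1.0, 0.0]
force: [0.9, -0.7, -1.5]
grip_width: 0.651
```

play_rows(deltas=[[0, 0, 0, 0, 0, 0, -1]])

```text
time_s: 8.83
eef_pos: [526.2, -33.0, 48.1]
ee_rot: [-0.0, -0.019, 1.0, 0.0]
force: [-0.3, 0.4, -1.9]
grip_width: 0.651
```

```bash
python3 -c "
from h import *
heft();c=snap('side');heft();W=cloud(c);z=W[...,2];x=W[...,0];y=W[...,1];h=cv2.cvtColor(c['pixels'],cv2.COLOR_RGB2HSV)
m=(h[...,0]>45)&(h[...,0]<75)&(h[...,1]>120)&(abs(y+35)<60)&(x>440)&(x<600);print(np.nanpercentile(z[m],[2,10,90,98]))"
```

```text
t 8.8333 F [-0.28  0.38 -1.92] T [ 0.   -0.02  0.01] tcp [526.2 -33.   48.1] w 0.6507743815437192 tau [ 1.000e-02 -4.649e+01 -2.061e+01 -0.000e+00  0.000e+00 -0.000e+00]
t 8.8833 F [ 0.21 -0.21 -2.4 ] T [ 0.01 -0.01  0.  ] tcp [526.2 -33.   48.2] w 0.6495492358235808 tau [ 1.000e-02 -4.643e+01 -2.059e+01 -0.000e+00  0.000e+00 -0.000e+00]
[43.96729652 46.63511278 77.82939052 81.85758792]
```

B reads about 2 N, so it is light, and it lifted about 40 mm. I'll set it back and go to A.

play_rows(deltas=[[0, 0, -0.2, 0, 0, 0, -1], [0, 0, -0.25, 0, 0, 0, -1], [0, 0, -0.2, 0, 0, 0, -1], [0, 0, -0.15, 0, 0, 0, -1], [0, 0, -0.1, 0, 0, 0, -1], [0, 0, -0.05, 0, 0, 0, -1], [0, 0, -0.03, 0, 0, 0, -1], [0, 0, 0, 0, 0, 0, -1]])

```text
time_s: 9.55
eef_pos: [526.4, -33.0, 9.8]
ee_rot: [0.0, -0.019, 1.0, -0.0]
force: [-1.0, -0.1, 1.4]
grip_width: 0.648
```

play_rows(deltas=[[0, 0, 0, 0, 0, 0, -1], [0, 0, 0, 0, 0, 0, 0.6], [0, 0, 0, 0, 0, 0, 1], [0, 0, 0, 0, 0, 0, 1], [0, 0, 0, 0, 0, 0, 1], [0, 0, 0, 0, 0, 0, 1], [0, 0, 0.5, 0, 0, 0, 1], [0, 0, 0.7, 0, 0, 0, 1]])

```text
time_s: 10.22
eef_pos: [525.0, -32.7, 56.0]
ee_rot: [-0.002, -0.019, 1.0, 0.001]
force: [0.7, -0.6, 0.0]
grip_width: 0.998
```

play_rows(deltas=[[0, 0, 0.9, 0, 0, 0, 1], [0, 0, 0.9, 0, 0, 0, 1], [0, 0, 0.9, 0, 0, 0, 1], [0.1, 0.6, 0.4, 0, 0, -0.3, 1], [0.2, 0.8, 0.2, 0, 0, -0.5, 1], [0.2, 0.9, 0, 0, 0, -0.5, 1], [0.2, 0.9, 0, 0, 0, -0.5, 1], [0.2, 0.9, 0, 0, 0, -0.37, 1]])

```text
time_s: 10.88
eef_pos: [562.5, 132.7, 189.5]
ee_rot: [0.0, 0.096, 0.995, 0.0]
force: [0.2, -0.9, 0.2]
grip_width: 0.999
```

play_rows(deltas=[[0.04, 0.7, 0, 0, 0, 0, 1], [0, 0.48, 0, 0, 0, 0, 1], [0, 0, 0, 0, 0, 0, 1], [0, 0, 0, 0, 0, 0, 1]])

```text
time_s: 11.22
eef_pos: [563.8, 178.7, 189.0]
ee_rot: [-0.0, 0.093, 0.996, -0.0]
force: [0.6, -0.6, -0.4]
grip_width: 0.997
```

```bash
python3 -c "
from h import *
cases();heft()"
```

```text
t 11.2167 tcp [563.8 178.7 189. ] yaw -10.7 tilt [-0. -0. -1.]
top [ 34. 199.] 7941 [525.3 -31.4] [109.8  56.8] 2.0 51.7
top [284. 191.] 8623 [563.9 179.2] [ 56.2 109.8] -11.0 52.0
top [269. 340.] 1645 [694.4 140.1] [48.1 30.5] 77.4 60.5
lid [ 35. 199.] 5683 [525.4 -31.9] [109.8  56. ] 2.1 51.6
lid [284. 191.] 7470 [564.2 179.2] [ 56.2 109.1] -11.0 51.9
knob [284. 199.] 928 [563.3 179.3] [14.3 38.8] -10.6 67.8
knob [ 16. 202.] 1211 [525.4 -30.9] [38.4 16.3] 1.9 67.1
lowknob [140.  20.] 959 [406.2  91.4] [30.  16.2] 2.6 24.5
t 11.2667 F [ 0.83 -0.82 -0.45] T [-0.05 -0.04  0.05] tcp [563.9 177.8 189.1] w 0.9996563257452428 tau [ 1.490e+00 -4.887e+01 -2.582e+01  6.000e-02  1.000e-02  3.000e-02]
```

play_rows(deltas=[[0, 0.03, -0.6, 0, 0, 0, 1], [0, 0, -0.8, 0, 0, 0, 1], [0, 0, -0.8, 0, 0, 0, 1], [0, 0, -0.8, 0, 0, 0, 1], [0, 0, -0.7, 0, 0, 0, 1], [0, 0, -0.5, 0, 0, 0, 1], [0, 0, -0.32, 0, 0, 0, 1], [0, 0, 0, 0, 0, 0, 1]])

```text
time_s: 11.93
eef_pos: [562.9, 178.1, 6.2]
ee_rot: [-0.002, 0.095, 0.995, -0.001]
force: [-0.2, 0.7, 0.6]
grip_width: 0.998
```

play_rows(deltas=[[0, 0, 0, 0, 0, 0, -1], [0, 0, 0, 0, 0, 0, -1], [0, 0, 0, 0, 0, 0, -1], [0, 0, 0, 0, 0, 0, -1], [0, 0, 0, 0, 0, 0, -1], [0, 0, 0, 0, 0, 0, -1], [0, 0, 0, 0, 0, 0, -1], [0, 0, 0, 0, 0, 0, -1]])

```text
time_s: 12.6
eef_pos: [565.1, 179.2, 10.3]
ee_rot: [0.002, 0.094, 0.996, 0.0]
force: [-1.5, -1.9, 7.0]
grip_width: 0.649
```

play_rows(deltas=[[0, 0, 0.2, 0, 0, 0, -1], [0, 0, 0.2, 0, 0, 0, -1], [0, 0, 0.25, 0, 0, 0, -1], [0, 0, 0.25, 0, 0, 0, -1], [0, 0, 0.1, 0, 0, 0, -1], [0, 0, 0, 0, 0, 0, -1], [0, 0, 0, 0, 0, 0, -1], [0, 0, 0, 0, 0, 0, -1]])

```text
time_s: 13.27
eef_pos: [563.7, 179.3, 48.1]
ee_rot: [-0.0, 0.094, 0.996, -0.0]
force: [0.6, 0.1, -1.5]
grip_width: 0.654
```

play_rows(deltas=[[0, 0, 0, 0, 0, 0, -1]])

```text
time_s: 13.35
eef_pos: [563.7, 179.3, 47.9]
ee_rot: [-0.001, 0.094, 0.996, -0.0]
force: [0.3, -0.2, -2.3]
grip_width: 0.65
```

play_rows(deltas=[[0, 0, 0, 0, 0, 0, -1]])

```text
time_s: 13.43
eef_pos: [563.8, 179.4, 48.0]
ee_rot: [-0.0, 0.094, 0.996, -0.0]
force: [-0.1, 0.4, -2.9]
grip_width: 0.653
```

```bash
python3 -c "
from h import *
heft();c=snap('side');heft()"
```

```text
t 13.4333 F [-0.13  0.37 -2.89] T [0.05 0.   0.01] tcp [563.8 179.4  48. ] w 0.6530327154377249 tau [ 1.000e-02 -5.305e+01 -2.237e+01  0.000e+00  1.000e-02 -0.000e+00]
t 13.4833 F [-0.8   0.01 -1.68] T [-0.08  0.   -0.01] tcp [563.8 179.4  48.1] w 0.6470525313022866 tau [ 1.000e-02 -5.299e+01 -2.235e+01  0.000e+00  0.000e+00 -0.000e+00]
```

A reads about 2.1 N, so it is light, and C at 4.8 N is the heavy one. I'll set A back and return to C.

play_rows(deltas=[[0, 0, -0.2, 0, 0, 0, -1], [0, 0, -0.25, 0, 0, 0, -1], [0, 0, -0.2, 0, 0, 0, -1], [0, 0, -0.15, 0, 0, 0, -1], [0, 0, -0.1, 0, 0, 0, -1], [0, 0, -0.05, 0, 0, 0, -1], [0, 0, -0.03, 0, 0, 0, -1], [0, 0, 0, 0, 0, 0, -1]])

```text
time_s: 14.15
eef_pos: [564.0, 179.4, 10.3]
ee_rot: [0.0, 0.094, 0.996, -0.0]
force: [-6.3, -1.2, 8.4]
grip_width: 0.65
```

play_rows(deltas=[[0, 0, 0, 0, 0, 0, -1], [0, 0, 0, 0, 0, 0, 0.6], [0, 0, 0, 0, 0, 0, 1], [0, 0, 0, 0, 0, 0, 1], [0, 0, 0, 0, 0, 0, 1], [0, 0, 0, 0, 0, 0, 1], [0, 0, 0.5, 0, 0, 0, 1], [0, 0, 0.7, 0, 0, 0, 1]])

```text
time_s: 14.82
eef_pos: [562.6, 179.2, 55.7]
ee_rot: [-0.003, 0.094, 0.996, -0.001]
force: [-0.3, -0.3, -0.2]
grip_width: 1.0
```

play_rows(deltas=[[0, 0, 0.9, 0, 0, 0, 1], [0, 0, 0.9, 0, 0, 0, 1], [0, 0, 0.9, 0, 0, 0, 1], [0, -0.5, 0.4, 0, 0, 0.1, 1], [0, -0.8, 0.2, 0, 0, 0.2, 1], [0, -0.9, 0, 0, 0, 0.2, 1], [0, -0.9, 0, 0, 0, 0.2, 1], [0, -0.9, 0, 0, 0, 0.2, 1]])

```text
time_s: 15.48
eef_pos: [563.8, 17.9, 189.5]
ee_rot: [0.0, 0.046, 0.999, -0.0]
force: [0.7, -1.5, 0.7]
grip_width: 1.003
```

play_rows(deltas=[[0, -0.9, 0, 0, 0, 0.08, 1], [0, -0.9, 0, 0, 0, 0, 1], [0, -0.9, 0, 0, 0, 0, 1], [0, -0.9, 0, 0, 0, 0, 1], [0, -0.6, 0, 0, 0, 0, 1], [0, -0.25, 0, 0, 0, 0, 1], [0, 0, 0, 0, 0, 0, 1], [0, 0, 0, 0, 0, 0, 1]])

```text
time_s: 16.15
eef_pos: [564.0, -158.0, 189.1]
ee_rot: [-0.0, 0.043, 0.999, 0.0]
force: [0.1, 0.0, 0.3]
grip_width: 1.002
```

```bash
python3 -c "
from h import *
cases();heft()"
```

```text
t 16.15 tcp [ 564.  -158.   189.1] yaw -4.9 tilt [-0.     0.001 -1.   ]
top [436. 131.] 10293 [525.7 -32.8] [110.3  56.6] 2.0 52.2
top [282. 189.] 8676 [ 562.2 -159.2] [ 56.1 109.6] -5.0 52.0
lid [436. 130.] 8265 [525.4 -32. ] [109.7  55.4] 2.2 52.1
lid [282. 189.] 7535 [ 562.6 -159.2] [ 56.1 108.8] -5.0 51.9
knob [444. 136.] 1316 [525.2 -33. ] [39.1 16. ] 3.1 67.8
knob [282. 198.] 936 [ 561.9 -158.8] [14.3 38.8] -5.0 67.9
lowknob [240.  13.] 882 [ 416.1 -181.8] [37.9 15.2] 50.3 24.7
t 16.2 F [-0.11  1.27  0.06] T [0.04 0.   0.04] tcp [ 564.1 -157.4  189.3] w 1.0022486024687642 tau [-1.360e+00 -4.802e+01 -2.579e+01 -5.000e-02 -2.000e-02 -1.000e-02]
```

play_rows(deltas=[[-0.04, -0.03, -0.6, 0, 0, 0, 1], [0, 0, -0.8, 0, 0, 0, 1], [0, 0, -0.8, 0, 0, 0, 1], [0, 0, -0.6, 0, 0, 0, 1], [0, 0, -0.4, 0, 0, 0, 1], [0, 0, -0.17, 0, 0, 0, 1], [0, 0, 0, 0, 0, 0, 0], [0, 0, 0, 0, 0, 0, -0.4]])

```text
time_s: 16.87
eef_pos: [563.0, -159.1, 55.4]
ee_rot: [0.001, 0.042, 0.999, -0.0]
force: [0.2, 0.0, 0.1]
grip_width: 0.747
```

play_rows(deltas=[[0, 0, 0, 0, 0, 0, -1], [0, 0, 0, 0, 0, 0, -1], [0, 0, 0, 0, 0, 0, -1], [0, 0, 0, 0, 0, 0, -1], [0, 0, 0, 0, 0, 0, -1], [0, 0, 0, 0, 0, 0, -1], [0, 0, 0, 0, 0, 0, -1]])

```text
time_s: 17.45
eef_pos: [562.8, -160.0, 55.3]
ee_rot: [0.001, 0.043, 0.999, -0.0]
force: [-1.0, 0.7, 5.6]
grip_width: 0.171
```

```bash
python3 -c "
from h import *
look('w2.png');heft()"
```

```text
t 17.45 tcp [ 562.8 -160.    55.3] yaw -4.9 tilt [ 0.001 -0.001 -1.   ]
t 17.5 F [-1.02  0.68  6.01] T [ 0.13  0.15 -0.02] tcp [ 562.8 -160.    55.3] w 0.1762666656942985 tau [-2.700e-01 -4.748e+01 -2.033e+01 -6.000e-02 -2.700e-01 -1.000e-02]
```

View pics/w2.png

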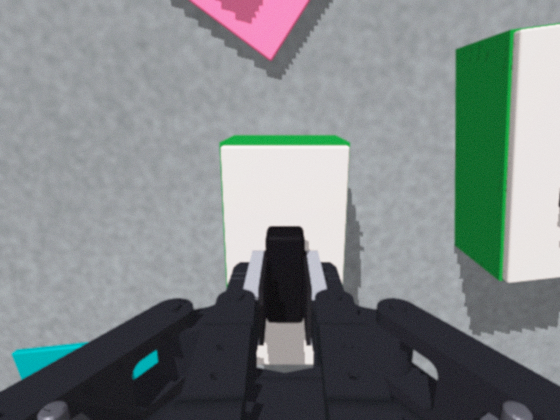

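The fingers hold the knob at (285,280) squarely between the pads, with an opening of about 15 mm. Next I'll lift the lid and carry it to the clear patch on the right.

play_rows(deltas=[[0, 0, 0.2, 0, 0, 0, -1], [0, 0, 0.3, 0, 0, 0, -1], [0, 0, 0.4, 0, 0, 0, -1], [0, -0.2, 0.3, 0, 0, 0, -1], [-0.1, -0.4, 0, 0, 0, 0, -1], [-0.1, -0.5, 0, 0, 0, 0, -1], [-0.1, -0.5, 0, 0, 0, 0, -1], [-0.1, -0.5, 0, 0, 0, 0, -1]])

```text
time_s: 18.17
eef_pos: [546.3, -244.7, 103.7]
ee_rot: [0.0, 0.043, 0.999, -0.0]
force: [-0.3, -0.3, -0.4]
grip_width: 0.175
```

play_rows(deltas=[[-0.1, -0.5, 0, 0, 0, 0, -1], [-0.05, -0.4, 0, 0, 0, 0, -1], [0, -0.15, 0, 0, 0, 0, -1], [0, 0, -0.4, 0, 0, 0, -1], [0, 0, -0.5, 0, 0, 0, -1], [0, 0, -0.5, 0, 0, 0, -1], [0, 0, -0.4, 0, 0, 0, -1], [0, 0, -0.2, 0, 0, 0, -1]])

```text
time_s: 18.83
eef_pos: [540.0, -284.8, 20.7]
ee_rot: [-0.001, 0.043, 0.999, 0.001]
force: [-0.7, 0.9, -0.6]
grip_width: 0.174
```

play_rows(deltas=[[0, 0, -0.1, 0, 0, 0, -1], [0, 0, -0.05, 0, 0, 0, -1], [0, 0, -0.05, 0, 0, 0, -1], [0, 0, 0, 0, 0, 0, -1], [0, 0, 0, 0, 0, 0, -1]])

```text
time_s: 19.25
eef_pos: [540.7, -286.0, 15.2]
ee_rot: [0.0, 0.043, 0.999, -0.0]
force: [0.2, -0.1, -1.4]
grip_width: 0.177
```

```bash
python3 -c "
from h import *
look();heft()
c=snap('side','s2.png');W=cloud(c);h=cv2.cvtColor(c['pixels'],cv2.COLOR_RGB2HSV);x,y=W[...,0],W[...,1]
m=(h[...,1]<50)&(h[...,2]>150)&(x>470)&(x<610)&(y<-225)&(y>-340)&(W[...,2]<50);p=W[m];print(m.sum(),np.nanmedian(p,0),np.nanpercentile(p[:,2],[2,98]))"
```

```text
t 19.25 tcp [ 540.7 -286.    15.2] yaw -4.9 tilt [ 0.001 -0.001 -1.   ]
t 19.3 F [-0.62  0.84 -0.51] T [ 0.   -0.03  0.01] tcp [ 540.7 -286.    15.2] w 0.1735941353571498 tau [ 3.000e-02 -5.434e+01 -2.118e+01  0.000e+00 -0.000e+00  0.000e+00]
644 [ 512.59875929 -296.26708532   12.40819915] [ 8.20086919 15.87932638]
```

play_rows(deltas=[[0, 0, -0.04, 0, 0, 0, -1], [0, 0, -0.04, 0, 0, 0, -1], [0, 0, 0, 0, 0, 0, -1], [0, 0, 0, 0, 0, 0, -1], [0, 0, 0, 0, 0, 0, -0.3], [0, 0, 0, 0, 0, 0, 0], [0, 0, 0, 0, 0, 0, 0.5], [0, 0, 0, 0, 0, 0, 1]])

```text
time_s: 20.02
eef_pos: [540.4, -285.8, 11.1]
ee_rot: [-0.0, 0.043, 0.999, 0.0]
force: [0.2, 0.1, -1.0]
grip_width: 0.734
```

play_rows(deltas=[[0, 0, 0, 0, 0, 0, 1], [0, 0, 0.5, 0, 0, 0, 1], [0, 0, 0.8, 0, 0, 0, 1], [0, 0, 0.9, 0, 0, 0, 1], [0, 0.2, 0.9, 0, 0, 0, 1], [0.1, 0.6, 0.9, 0, 0, 0, 1], [0.1, 0.8, 0.3, 0, 0, 0, 1], [0.1, 0.8, 0, 0, 0, 0, 1]])

```text
time_s: 20.68
eef_pos: [553.4, -190.8, 185.7]
ee_rot: [0.003, 0.044, 0.999, -0.002]
force: [1.0, 0.8, -1.1]
grip_width: 1.001
```

play_rows(deltas=[[0.1, 0.5, 0, 0, 0, 0, 1], [0.1, 0.2, 0, 0, 0, 0, 1], [0.05, 0.05, 0, 0, 0, 0, 1], [0, 0, 0, 0, 0, 0, 1], [0, 0, 0, 0, 0, 0, 1]])

```text
time_s: 21.1
eef_pos: [562.2, -161.9, 181.5]
ee_rot: [-0.0, 0.043, 0.999, -0.0]
force: [0.5, 0.2, 0.5]
grip_width: 1.001
```

```bash
python3 -c "
from h import *
c,W=cases('w3.png');z=W[...,2];x=W[...,0];y=W[...,1]
m=(z>35)&(abs(x-562)<35)&(abs(y+159)<21);k,l,st,ce=cv2.connectedComponentsWithStats(m.astype(np.uint8))
for i in range(1,k):
  if st[i,4]>60:print(ce[i],st[i,4],rect(W,l==i),cv2.minEnclosingCircle(W[l==i][:,:2].astype(np.float32)))"
```

```text
t 21.1 tcp [ 562.2 -161.9  181.5] yaw -5.0 tilt [-0. -0. -1.]
top [445. 133.] 10868 [525.5 -33. ] [110.1  56.9] 1.9 52.2
top [287. 195.] 2068 [ 562.7 -159.3] [ 56.2 109.9] -4.8 46.9
top [287. 196.] 812 [ 562.7 -159.2] [28.2 27.8] 8.8 43.0
lid [446. 132.] 8719 [525.2 -32.3] [109.6  55.4] 1.9 52.1
knob [454. 139.] 1394 [525.2 -33.1] [39.2 15.8] 1.3 67.8
lowknob [244.  13.] 895 [ 416.  -181.8] [37.8 15.3] 50.1 24.8
lowknob [143. 177.] 908 [ 539.9 -283.9] [15.  38.7] -5.1 24.5
[286.70798319 195.02205882] 952 (array([ 562.2, -159. ]), array([28.3, 28.3]), -4.9, 42.9) ((562.3696899414062, -159.1754913330078), 14.440054893493652)
[287.98109659 396.21884699] 10633 (array([ 547.7, -159.2]), array([42.3, 12.6]), 85.4, 266.4) ((546.2852783203125, -159.18881225585938), 21.223133087158203)
```

View pics/w3.png

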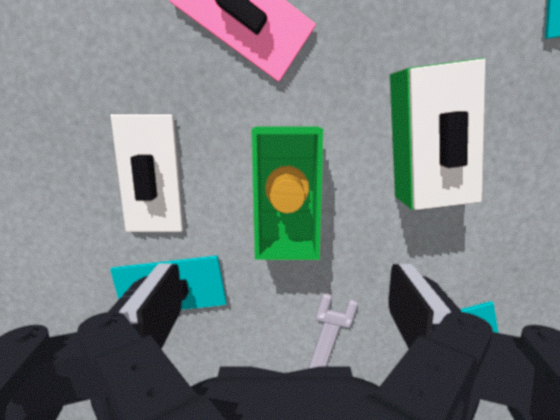

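The brass valve body stands upright in open case C at (287,190). The lid lies flat, knob up, at (146,173). Now to choose the direction for the quarter turn.

```bash
python3 -c "
from h import *
print(np.round(sensors.sense()['joints'],3))"
```

```text
[-0.481  0.484  1.381 -0.     1.276 -1.964]
```

play_rows(deltas=[[0, 0.06, 0, 0, 0, -1, 0.1], [0, 0, 0, 0, 0, -1, 0.1], [0, 0, 0, 0, 0, -1, 0.1], [0, 0, 0, 0, 0, -1, 0.1], [0, 0, 0, 0, 0, -1, 0.1], [0, 0, 0, 0, 0, -1, 0.1], [0, 0, 0, 0, 0, -1, 0.1], [0, 0, 0, 0, 0, -1, 0.1]])

```text
time_s: 21.82
eef_pos: [562.0, -159.6, 181.6]
ee_rot: [-0.0, 0.449, 0.894, -0.0]
force: [0.1, -0.4, 0.1]
grip_width: 0.547
```

play_rows(deltas=[[0, 0, 0, 0, 0, -1, 0.1], [0, 0, 0, 0, 0, -1, 0.1], [0, 0, 0, 0, 0, -1, 0.1], [0, 0, 0, 0, 0, -1, 0.1], [0, 0, 0, 0, 0, -1, 0.1], [0, 0, 0, 0, 0, -1, 0.1], [0, 0, -0.5, 0, 0, -1, 0.1], [0, 0, -0.7, 0, 0, 0, 0.1]])

```text
time_s: 22.48
eef_pos: [563.2, -160.2, 135.2]
ee_rot: [0.002, 0.739, 0.674, 0.001]
force: [0.5, -0.2, -0.6]
grip_width: 0.545
```

play_rows(deltas=[[0, 0, -0.5, 0, 0, 0, 0.1], [0, 0, -0.3, 0, 0, 0, 0.1], [0, 0, 0, 0, 0, 0, 0.1], [0, 0, 0, 0, 0, 0, 0.1], [0, 0, 0, 0, 0, 0, 0.1]])

```text
time_s: 22.9
eef_pos: [562.6, -159.2, 102.9]
ee_rot: [0.001, 0.737, 0.676, 0.0]
force: [0.9, -0.6, 0.0]
grip_width: 0.55
```

```bash
python3 -c "
from h import *
c=look('w4.png');heft();W=cloud(c);z=W[...,2];x=W[...,0];y=W[...,1]
m=(z>38)&(z<50)&(abs(x-562)<35)&(abs(y+159)<21);k,l,st,ce=cv2.connectedComponentsWithStats(m.astype(np.uint8))
for i in range(1,k):
  if st[i,4]>60:print(ce[i],st[i,4],rect(W,l==i),cv2.minEnclosingCircle(W[l==i][:,:2].astype(np.float32)))"
```

```text
t 22.9 tcp [ 562.6 -159.2  102.9] yaw 85.0 tilt [ 0.001 -0.001 -1.   ]
t 22.95 F [0.25 0.31 0.11] T [ 0.05 -0.02  0.02] tcp [ 562.7 -159.1  103. ] w 0.54954736987536 tau [ -0.14 -49.09 -23.    -0.     0.    -0.  ]
[284.07761194 226.07402985] 1675 (array([ 562.4, -158.8]), array([28.4, 28.2]), 52.4, 42.9) ((562.53369140625, -159.1967315673828), 14.6265287399292)
```

View pics/w4.png

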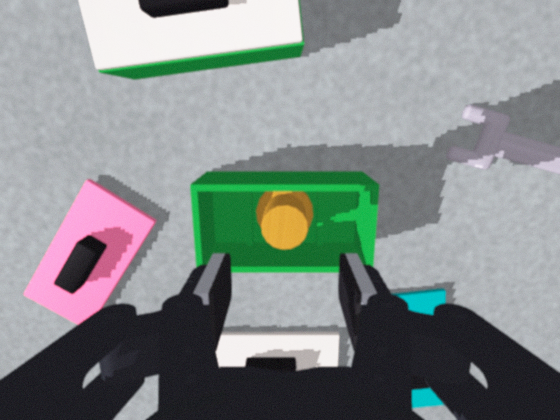

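The valve body at (284,225) is centred between the pads, and the fingers fit inside the case length. Next is the descent and grip.

play_rows(deltas=[[0, 0, -0.5, 0, 0, 0, 0.1], [0, 0, -0.5, 0, 0, 0, 0.1], [0, 0, -0.4, 0, 0, 0, 0.1], [0, 0, -0.35, 0, 0, 0, 0.1], [0, 0, -0.25, 0, 0, 0, 0.1], [0, 0, -0.17, 0, 0, 0, 0.1], [0, 0, 0, 0, 0, 0, 0.1], [0, 0, 0, 0, 0, 0, 0.1]])

```text
time_s: 23.62
eef_pos: [562.6, -158.6, 15.6]
ee_rot: [0.0, 0.737, 0.676, 0.0]
force: [0.2, 0.4, -0.1]
grip_width: 0.55
```

play_rows(deltas=[[0, 0, 0, 0, 0, 0, -0.2], [0, 0, 0, 0, 0, 0, -1], [0, 0, 0, 0, 0, 0, -1], [0, 0, 0, 0, 0, 0, -1], [0, 0, 0, 0, 0, 0, -1], [0, 0, 0, 0, 0, 0, -1]])

```text
time_s: 24.12
eef_pos: [562.7, -158.7, 16.1]
ee_rot: [0.001, 0.737, 0.676, 0.0]
force: [-1.1, -0.3, 6.5]
grip_width: 0.318
```

play_rows(deltas=[[0, 0, 0.1, 0, 0, 0, -1], [0, 0, 0.2, 0, 0, 0, -1], [0, 0, 0.3, 0, 0, 0, -1], [0, 0, 0.4, 0, 0, 0, -1], [0, 0, 0.4, 0, 0, 0, -1], [0, 0, 0.3, 0, 0, 0, -1], [0, 0, 0, 0, 0, 0, -1], [0, 0, 0, 0, 0, 0, -1]])

```text
time_s: 24.78
eef_pos: [562.4, -158.5, 83.6]
ee_rot: [0.001, 0.737, 0.676, 0.0]
force: [-1.0, -0.0, -3.0]
grip_width: 0.317
```

```bash
python3 -c "
from h import *
heft();snap('side','s3.png');heft()"
```

```text
t 24.7833 F [-1.   -0.03 -3.  ] T [ 0.03  0.02 -0.02] tcp [ 562.4 -158.5   83.6] w 0.3171366350244719 tau [ 5.000e-02 -5.362e+01 -2.464e+01 -0.000e+00  5.000e-02 -0.000e+00]
t 24.8333 F [-1.16  0.47 -3.27] T [0.02 0.04 0.02] tcp [ 561.9 -158.3   82.6] w 0.3168481003834602 tau [ 3.000e-02 -5.323e+01 -2.433e+01 -0.000e+00 -0.000e+00 -0.000e+00]
```

View pics/s3.png

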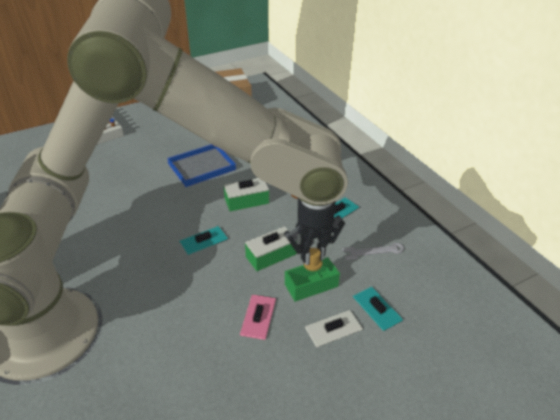

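The side view shows the valve body hanging in the gripper at (314,258) above the open case, reading about 3 N. I'll carry it to the tray.

play_rows(deltas=[[0, 0, 0.5, 0, 0, 0, -1], [0, 0, 0.8, 0, 0, 0, -1], [0, 0.3, 0.7, 0, 0, 0, -1], [-0.07, 0.6, 0, 0, 0, 0, -1], [-0.07, 0.8, 0, 0, 0, 0, -1], [-0.07, 0.8, 0, 0, 0, 0, -1], [-0.07, 0.8, 0, 0, 0, 0, -1], [-0.07, 0.8, 0, 0, 0, 0, -1]])

```text
time_s: 25.5
eef_pos: [547.4, 7.1, 161.9]
ee_rot: [-0.001, 0.737, 0.676, -0.001]
force: [0.8, 1.1, -2.1]
grip_width: 0.318
```

play_rows(deltas=[[-0.07, 0.8, 0, 0, 0, 0, -1], [-0.07, 0.8, 0, 0, 0, 0, -1], [-0.07, 0.8, 0, 0, 0, 0, -1], [-0.07, 0.8, 0, 0, 0, 0, -1], [-0.07, 0.8, 0, 0, 0, 0, -1], [-0.07, 0.8, 0, 0, 0, 0, -1], [-0.07, 0.8, 0, 0, 0, 0, -1], [-0.07, 0.8, 0, 0, 0, 0, -1]])

```text
time_s: 26.17
eef_pos: [525.0, 263.0, 161.8]
ee_rot: [-0.001, 0.737, 0.676, -0.001]
force: [0.9, -0.1, -2.8]
grip_width: 0.32
```

play_rows(deltas=[[-0.07, 0.8, 0, 0, 0, 0, -1], [-0.07, 0.8, 0, 0, 0, 0, -1], [-0.07, 0.6, 0, 0, 0, 0, -1], [0, 0.5, 0, 0, 0, 0, -1], [0, 0.36, 0, 0, 0, 0, -1], [0, 0, 0, 0, 0, 0, -1], [0, 0, 0, 0, 0, 0, -1], [0, 0, 0, 0, 0, 0, -1]])

```text
time_s: 26.83
eef_pos: [517.3, 383.2, 162.2]
ee_rot: [-0.0, 0.737, 0.676, -0.001]
force: [-1.3, 0.6, -2.1]
grip_width: 0.316
```

```bash
python3 -c "
from h import *
heft();c=look();W=cloud(c);h=cv2.cvtColor(c['pixels'],cv2.COLOR_RGB2HSV)
m=(h[...,0]>105)&(h[...,0]<125)&(h[...,1]>140)&(W[...,2]>10)&(W[...,2]<35);print(m.sum(),rect(W,m),W[m].min(0),W[m].max(0))"
```

```text
t 26.8333 F [-1.27  0.64 -2.06] T [-0.06  0.06 -0.01] tcp [517.3 383.2 162.2] w 0.31602692657143794 tau [ 9.200e-01 -5.637e+01 -2.697e+01  4.000e-02  0.000e+00  1.000e-02]
t 26.8333 tcp [517.3 383.2 162.2] yaw 85.1 tilt [-0.001 -0.001 -1.   ]
4030 (array([515.4, 385.2]), array([160.2, 129.8]), 2.5, 22.5) [432.91779295 317.2497414   10.00207501] [597.53767464 453.22260247  25.30169387]
```

Centred over the tray. I'll lower by 146 mm to TCP z of about 16.

play_rows(deltas=[[0, 0, -0.5, 0, 0, 0, -1], [0, 0, -0.7, 0, 0, 0, -1], [0, 0, -0.7, 0, 0, 0, -1], [0, 0, -0.6, 0, 0, 0, -1], [0, 0, -0.5, 0, 0, 0, -1], [0, 0, -0.35, 0, 0, 0, -1], [0, 0, -0.15, 0, 0, 0, -1], [0, 0, 0, 0, 0, 0, -1]])

```text
time_s: 27.55
eef_pos: [517.1, 383.0, 21.8]
ee_rot: [-0.0, 0.737, 0.676, -0.001]
force: [-0.6, 0.3, -2.4]
grip_width: 0.318
```

play_rows(deltas=[[0, 0, -0.05, 0, 0, 0, -1], [0, 0, -0.04, 0, 0, 0, -1], [0, 0, 0, 0, 0, 0, -1], [0, 0, 0, 0, 0, 0, -1]])

```text
time_s: 27.88
eef_pos: [517.7, 384.1, 20.1]
ee_rot: [0.0, 0.737, 0.676, 0.001]
force: [0.3, -0.4, -2.2]
grip_width: 0.317
```

play_rows(deltas=[[0, 0, -0.04, 0, 0, 0, -1], [0, 0, -0.04, 0, 0, 0, -1], [0, 0, -0.02, 0, 0, 0, -1], [0, 0, 0, 0, 0, 0, -1], [0, 0, 0, 0, 0, 0, -1]])

```text
time_s: 28.3
eef_pos: [517.6, 384.1, 16.2]
ee_rot: [0.0, 0.737, 0.676, 0.0]
force: [-2.9, -1.6, 5.0]
grip_width: 0.318
```

Contact with the tray floor (+5 N). I'll release, rise and check.

play_rows(deltas=[[0, 0, 0, 0, 0, 0, -0.2], [0, 0, 0, 0, 0, 0, 0], [0, 0, 0, 0, 0, 0, 0.4], [0, 0, 0, 0, 0, 0, 0.4], [0, 0, 0, 0, 0, 0, 0.4], [0, 0, 0.3, 0, 0, 0, 0.4], [0, 0, 0.6, 0, 0, 0, 0.4], [0, 0, 0.8, 0, 0, 0, 0.4]])

```text
time_s: 28.97
eef_pos: [516.5, 383.5, 83.0]
ee_rot: [-0.001, 0.737, 0.676, -0.002]
force: [0.6, -0.3, 1.1]
grip_width: 0.703
```

play_rows(deltas=[[0, 0, 0.8, 0, 0, 0, 1], [0, 0, 0.8, 0, 0, 0, 1], [0, 0, 0.8, 0, 0, 0, 1], [-0.3, 0, 0.5, 0, 0, 0, 1], [-0.6, 0, 0, 0, 0, 0, 1], [-0.8, 0, 0, 0, 0, 0, 1], [-0.8, 0, 0, 0, 0, 0, 1], [-0.5, 0, 0, 0, 0, 0, 1]])

```text
time_s: 29.63
eef_pos: [394.9, 383.9, 200.5]
ee_rot: [-0.0, 0.737, 0.676, 0.0]
force: [0.2, -0.2, -0.0]
grip_width: 1.004
```

play_rows(deltas=[[0, 0, 0, 0, 0, 0, 1], [0, 0, 0, 0, 0, 0, 1], [0, 0, 0, 0, 0, 0, 1], [0, 0, 0, 0, 0, 0, 1]])

```text
time_s: 29.97
eef_pos: [398.3, 383.9, 199.6]
ee_rot: [0.0, 0.737, 0.676, 0.0]
force: [0.4, 0.3, -0.1]
grip_width: 0.997
```

Run:
```python
from h import *
heft();c=snap('top','t2.png');W=cloud(c);h=cv2.cvtColor(c['pixels'],cv2.COLOR_RGB2HSV)
H,S,V=h[...,0],h[...,1],h[...,2];x,y,z=W[...,0],W[...,1],W[...,2]
ok=(x>350)&(x<780)&(abs(y)<520)&(z<100)
for nm,m in(('white',(z>5)&(z<60)&(S<60)&(V>130)),('brass',(H>8)&(H<28)&(S>120)),('caps',(z>75))):
    k,l,st,ce=cv2.connectedComponentsWithStats((m&ok).astype(np.uint8))
    for i in range(1,k):
      if st[i,4]>30: print(nm,ce[i].round(),st[i,4],*rect(W,l==i))
```

```text
t 29.9667 F [ 0.38  0.26 -0.12] T [ 0.02 -0.02  0.02] tcp [398.3 383.9 199.6] w 0.9967232234059773 tau [ 3.900e-01 -4.535e+01 -2.550e+01  1.000e-02  1.000e-02 -0.000e+00]
white [345. 168.] 291 [ 732.3 -133.6] [ 36.7 104.4] -18.1 8.6
white [239. 178.] 79 [691.4 128.2] [18.3 47.4] -63.4 30.4
white [214. 228.] 952 [569.1 180.4] [ 62.4 115.3] -11.6 51.6
white [409. 245.] 827 [ 541.  -288.7] [ 58.1 111.9] -4.9 9.4
white [306. 247.] 988 [526.6 -37.5] [106.9  60.8] 1.3 51.7
brass [237. 176.] 34 [687.9 131.2] [12.7 38.5] -75.4 57.9
brass [128. 246.] 225 [519.  378.1] [33.7 35.5] -2.1 39.9
caps [235. 166.] 286 [705. 135.] [42.4 41.7] 38.9 85.7
```

View pics/t2.png

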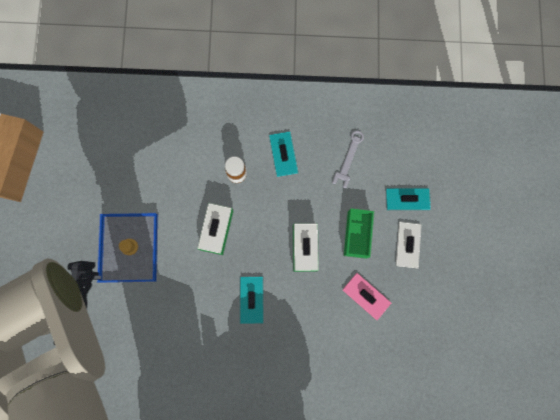

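The top view shows the brass part upright in the tray at (128,246) and case C open in place at (360,233). Its lid lies knob up at (409,245), and A and B are still closed in place. The jar and wrench have not moved.

```bash
python3 -c "
from rig import order;print(order.finish_job())"
```

```text
the job is handed in; nothing more can be done
None
```

The job is done and handed in at about 30 s of the 72 s limit. I lifted each case about 4 cm in the order asked and set it back upright:

| Case | Position | Force reading | Result |
|---|---|---|---|
| C (right) | farthest from tray | about 4.8 N | heavy |
| B (middle) | middle | about 2.0 N | light |
| A (left) | nearest tray | about 2.1 N | light |

I then opened only C, laid its lid knob up on clear bench to its right, and set the brass valve body down in the blue tray.

- **Final top view:** the valve body stands upright in the tray near its centre. The lid lies flat, A and B are closed in their places, and the jar, wrench and look-alike lids show no visible movement. The gripper was open and touching nothing.
- **Disagreements:** the top and side cameras differed by up to about 6 mm on the case positions, so I used wrist-camera fixes for each grasp. Going by the wrist camera, cases B and C stand within about 2 mm of where they began. A was only rechecked from the top camera: its lid outline reads about 3–4 mm off its first measurement, but its place in the picture moved only about a pixel (roughly 2 mm).
- **Contact forces:** the largest I read was about 19 N, when setting C down.

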